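# Fit the injector tube to the cupcake filler

### The arm

A 7-joint arm with a two-finger parallel gripper is mounted at the origin on the work surface. World frame = base frame: x ahead of the robot, y to its left, z up, the work surface at z = 0. Lengths are in m, angles in rad, forces in N, time in s.
With the tool pointing down it reaches from about 0.4 to 0.875 m from the base axis. Payload 6.5 kg.
Tool frame: the origin (TCP) lies at the very end of the fingers, on their centre line; the grasp point (between the pads) lies 19 mm behind it; z points along the fingers, y is the direction in which the jaws open and shut (so a half turn about z gives the same grasp; the last joint's range is limited). The gripper opens to 88 mm and grips with 3 to 60 N. Pads are 18 mm wide; open, the fingers measure 123 mm over their backs; the gripper's body (75 mm by 187 mm) begins 45 mm behind the grasp point.
Start: joints at [1.131, 0.536, -0.004, 1.538, 0.003, 1.067, -0.071], TCP at [0.237, -0.605, 0.239] pointing down, gripper open.
Joint ranges: [-2.7, 2.7], [-0.37, 2.16], [-1.27, 1.26], [0.24, 2.4], [-1.31, 4.45], [0.19, 1.91], [-2.76, 2.76]. Speed limits (rad/s): [2.39, 2.39, 3.14, 3.14, 3.14, 3.14, 3.14].

### API

Orientations are given as a 3x3 rotation matrix whose columns are the frame's x, y, z axes.
In Python, from rig import robot gives the robot as it stands. Calls block until the motion is done:
- robot.move_ptp(position, orientation): joint-space move of the TCP to a pose.
- robot.move_straight(position, rotation=None, max_speed=0.15): straight line of the TCP; rotation=None keeps the orientation; max_speed is the mean speed in m/s.
- robot.goto_joints(angles): joint-space move.
- robot.grip(opening, newtons=None): opening from 0.0 (shut) to 1.0 (fully open); newtons is the grip in N (None keeps the last); returns when the fingers have stopped.
- robot.wait(seconds).
- robot.ik(position, orientation): joint angles nearest the present ones, or None.
- robot.sense(): the state.
- robot.read_camera(name): name is "scene" or "top" or "wrist"; returns a dict with "frame" (480x640x3 uint8, blue, green, red), "camera_matrix" (3x3 intrinsics, pixels), "k1" (the pictures are not rectified: a ray, as slopes to the right and down, at radius r is drawn at 1 + k1 r^2 times it, then the intrinsics apply), "rvec" (rotation vector, rad) and "tvec" (3), from world to camera coordinates, as OpenCV has them. Camera axes: x right, y down, z forward; pixel columns grow to the right and rows downward; lengths in m; the calibration is good to about 2 mm. A picture is of the moment at which its call begins. There is no depth.
A pose or a line that the arm cannot do raises robot.IKError and nothing moves.
- robot.finish_job(): hands the job in, once; it reports no verdict.
Trained networks look in a picture, given as the dict that the camera call returned (one of the last four; its "shot" number tells which), for a name from the list of things; names that differ only in an ending like _2 or _b are one class to them, and where a whole thing is asked for, a point or a joint stands for the part that bears it (a point fixed in the world has none). Each returns a list of dicts, best first, with "conf" (0 to 1); they miss things now and then, are a little off and sometimes report something else, mostly with a low value. They report only what shows in the picture. A call takes as long as a camera call. They do not tell look-alikes from the thing itself.
- robot.recognise(label, picture): "bbox" ([left, top, right, bottom] in pixels, round what is visible of it).
The state is a dict: "t": time; "joint_pos": joint angles; "qd": joint speeds; "joint_efforts": joint torques, N m; "position": TCP position; "tcp_rot": TCP orientation; "force": force on the tool from outside, world axes, zero at the start; "wrist_torque": the same for the moment, N m; "finger_gap": opening from 0.0 (shut) to 1.0 (fully open).
Only numpy, scipy, OpenCV 4.12 (cv2) and the standard library are available. Lean on these libraries where they do the work, as an engineer would, in place of code of your own. Each camera call takes 0.05 s, during which the arm holds its last target.

### The job

Take the tube with the long slender needle out of the rack and push it down into the cupcake filler's quick coupler, feeling your way and without forcing it, until it is fully home and the latch has snapped shut. Then, still holding it, pull it up firmly to prove that it is locked, let go and leave it standing there; leave the other two tubes in the rack.

Things in the scene. Friction and masses are not known exactly. Their poses are not given: they have to be found in the camera images.
- needle_grip (a point): The steel tube to be fitted (0.11 to 0.18 kg), upright in a hole of the rack: the one with the long slender needle (10 mm thick). Point on its axis in the knurled grip sleeve (24 mm diameter, 40 mm tall), 28 mm above the underside of the shoulder flange (30 mm wide, 5 mm thick), 38 mm below the needle's tip; z axis up along the needle. It may lean in the fingers by some degrees when drawn.
- needle_nose (a point): Centre of the lower end of the same tube's plug, 34 mm below the underside of the shoulder (62 mm below needle_grip). The plug is 20 mm in diameter; its nose tapers down to 10 mm over the last 13 mm; a latch groove runs round it 13 to 19 mm below the shoulder.
- blunt_grip (a point): The tube with a blunt thick cap (22 mm, almost as thick as its sleeve), in another hole of the rack; not wanted. The point lies as on the needle tube.
- stub_grip (a point): The tube with a stub only 7 mm tall on its sleeve (the lowest of the three), in another hole; not wanted. The point lies as on the needle tube.
- rack: Low white rack, fixed, 60 x 170 mm, top 46 mm above the table. Origin under its centre. Three loose holes (25 mm) in a row along its y axis, at -56, 0 and +56 mm; the tubes' shoulders rest on its top, their plugs hang free below.
- coupler_axis (a point): Point on the upright axis of the filler's grey quick coupler, level with the deck, 50 mm above the table; z up, -x towards the thumb pad, pump housing from 120 mm on towards -y, a 22 mm pipe leading there. The coupler opens upwards: bore 21.5 mm, rim 36 mm wide. Its stem is set for filling depth: the hard rim lies 42 to 58 mm above this point and stays there. See it or find it by feel.
- filler: The cupcake filler, fixed; origin on the table under the coupler's axis. Feel of the coupler, in mm before the stop: from 13 the latch rubs, from 8 a valve spring pushes back, 6 to 10 N at about 5, then less; at 3 a rubber seal is met, at 2 the latch snaps; 9 to 11 N at the stop (shoulder on rim), then hard. Off-centre or leaning it can wedge: give way to side forces. Over 25 N damages it.
- latch (a joint): Steel latch plate, thumb pad 39 mm out from the axis on the -x side, 16 mm below the rim: 0 m at rest (shut), slides 3 to 4 mm (pad inwards) while the nose passes, snaps back to 0 in the groove. Let go, the latched tube is lifted 1.5 to 2 mm by the springs and held with about 5 N. A pull of 10 N is a firm test. Pressing the pad would release the tube.
Not all that is in view belongs to the job. Leave any purple or red look-alike of the part that bears needle_grip alone.

How it is judged:
By the outcome, as a careful person would: the job done as asked, in the order asked, and still so for the second after the job is handed in, with the robot touching nothing.
It also fails if it takes over 64 s, if anything falls off the work surface, if the arm or the gripper's body presses on something with over 40 N, if the wrist force passes 120 N, or if a joint passes its speed limit or range.

## Working session

There is one attempt and no reset: what is moved stays moved. The work goes in short steps, each a Python script; the robot and the scene stay as the last script left them, time stands still between calls to the robot, and variables do not carry over. Pictures are saved under pics/ and viewed, and the job is handed in when it is done.

```bash
ls; mkdir -p pics; cat > h.py <<'E'
import numpy as np, cv2
from rig import robot
def shot(cam,name):
    p=robot.read_camera(cam); cv2.imwrite('pics/%s.png'%name,p['frame']); return p
def ray(p,u,v):
    K=np.array(p['camera_matrix']);x=(u-K[0,2])/K[0,0];y=(v-K[1,2])/K[1,1]
    rd=np.hypot(x,y);r=rd
    for _ in range(30): r=rd/(1+p['k1']*r*r)
    s=r/rd if rd>0 else 1
    R=cv2.Rodrigues(np.array(p['rvec'],float))[0];t=np.array(p['tvec'],float).ravel()
    d=R.T@np.array([x*s,y*s,1]);return -R.T@t,d/np.linalg.norm(d)
def at_z(p,u,v,z):
    c,d=ray(p,u,v);return c+d*(z-c[2])/d[2]
def tri(*obs):
    A=np.zeros((3,3));b=np.zeros(3)
    L=[ray(*o) for o in obs]
    for c,d in L:
        M=np.eye(3)-np.outer(d,d);A+=M;b+=M@c
    X=np.linalg.solve(A,b)
    return X,[np.linalg.norm((np.eye(3)-np.outer(d,d))@(X-c)) for c,d in L]
def proj(p,X):
    R=cv2.Rodrigues(np.array(p['rvec'],float))[0];t=np.array(p['tvec'],float).ravel()
    q=R@np.array(X)+t;x,y=q[0]/q[2],q[1]/q[2];f=1+p['k1']*(x*x+y*y);K=np.array(p['camera_matrix'])
    return K[0,0]*x*f+K[0,2],K[1,1]*y*f+K[1,2]
E
python3 - <<'E'
from h import *
s=robot.sense();print({k:np.round(v,3) for k,v in s.items()})
for c in ['scene','top','wrist']:
    p=shot(c,c+'1');print(c,p['k1'],np.round(ray(p,320,240),3))
    if c!='wrist':
        for l in ['needle_grip','blunt_grip','stub_grip','rack','filler','latch']:
            print(l,[(np.round(o['bbox']),round(o['conf'],2)) for o in robot.recognise(l,p)][:3])
E
```

```text
pics
{'t': np.float64(0.0), 'joint_pos': array([ 1.131,  0.537, -0.004,  1.539,  0.003,  1.067, -0.071]), 'qd': array([ 0.002,  0.001,  0.   , -0.001, -0.   , -0.   , -0.   ]), 'joint_efforts': array([ 0.0000e+00, -5.7097e+01,  9.9100e-01, -2.5160e+01, -5.6000e-02,
        1.8000e-02,  0.0000e+00]), 'position': array([ 0.237, -0.605,  0.238]), 'tcp_rot': array([[ 0.931,  0.365, -0.001],
       [ 0.365, -0.931,  0.002],
       [-0.   , -0.002, -1.   ]]), 'force': array([0.108, 0.616, 0.604]), 'wrist_torque': array([-0.022, -0.039, -0.037]), 'finger_gap': np.float64(1.005)}
scene -0.13179751152688268 [[ 1.061 -0.131  0.613]
 [-0.65   0.27  -0.71 ]]
needle_grip [(array([318., 165., 338., 212.]), 0.96), (array([365., 162., 384., 215.]), 0.89), (array([370., 196., 393., 240.]), 0.82)]
blunt_grip [(array([402., 187., 424., 226.]), 0.64)]
stub_grip [(array([343., 215., 361., 251.]), 0.58)]
rack [(array([323., 212., 437., 284.]), 0.86)]
filler [(array([  0., 187., 302., 479.]), 0.7)]
latch []
top -0.07723730478227935 [[ 0.356  0.089  0.911]
 [ 0.25  -0.028 -0.968]]
needle_grip [(array([250., 240., 268., 259.]), 0.84), (array([218., 200., 241., 222.]), 0.73), (array([279., 309., 293., 324.]), 0.51)]
blunt_grip [(array([220., 247., 242., 266.]), 0.75)]
stub_grip [(array([285., 236., 300., 260.]), 0.74)]
rack [(array([214., 236., 309., 276.]), 0.81)]
filler [(array([340., 100., 605., 303.]), 0.56)]
latch []
wrist -0.04189490644123828 [[ 0.308 -0.578  0.385]
 [-0.261 -0.116 -0.958]]
```

View pics/scene1.png

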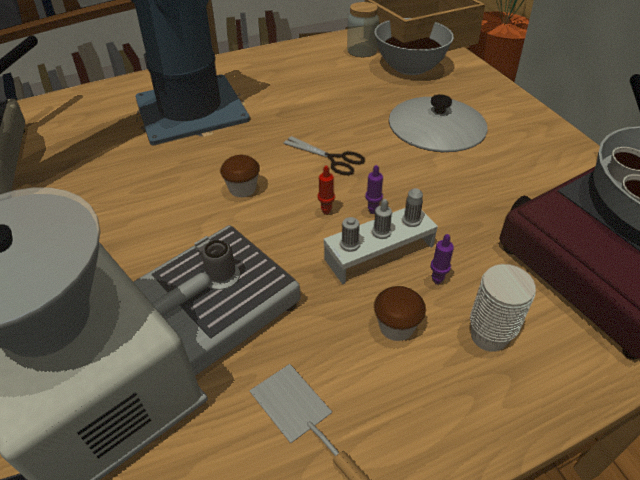

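View pics/top1.png

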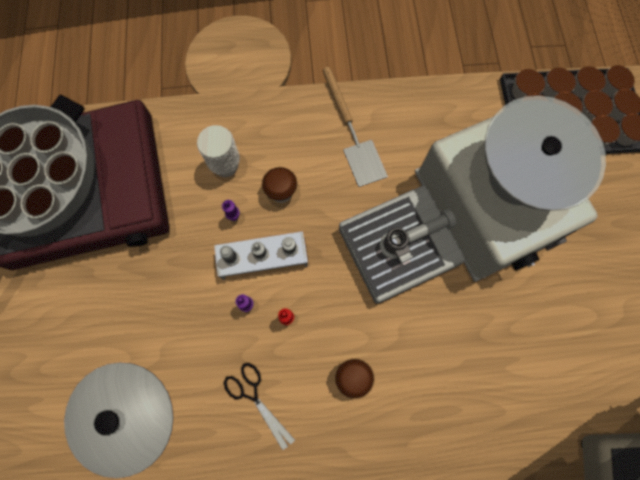

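The scene picture shows the three rack tubes: stub at (350,233), needle in the middle (383,218) and blunt at (414,207). The coupler is at (217,258). I'll zoom in and triangulate.

```bash
python3 - <<'E'
import cv2
a=cv2.imread('pics/scene1.png')[170:300,170:450];cv2.imwrite('pics/s1c.png',cv2.resize(a,None,fx=2.85,fy=2.85,interpolation=cv2.INTER_CUBIC))
a=cv2.imread('pics/top1.png')[190:300,200:460];cv2.imwrite('pics/t1c.png',cv2.resize(a,None,fx=3,fy=3,interpolation=cv2.INTER_CUBIC))
E
```

```text
(no output)
```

View pics/s1c.png

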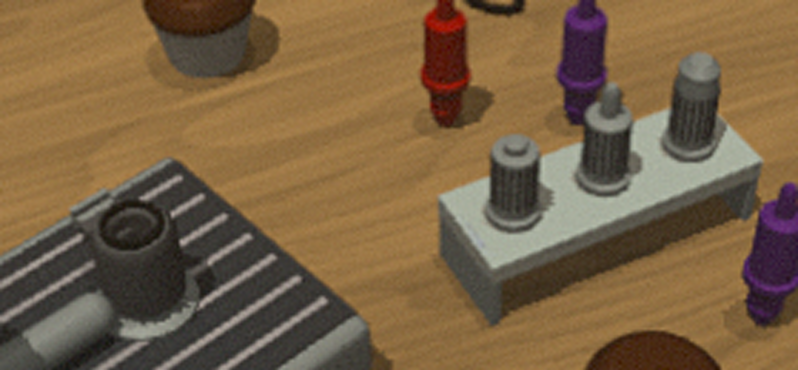

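View pics/t1c.png

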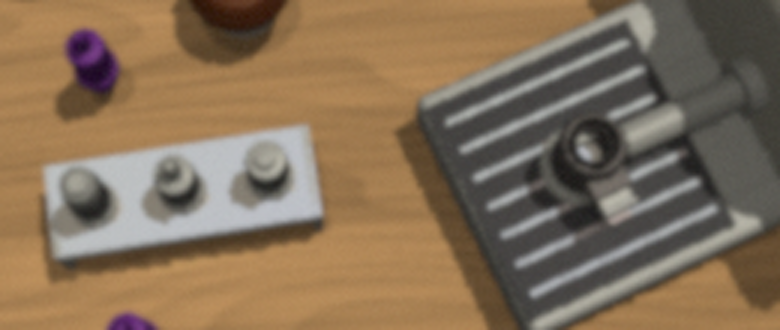

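```bash
python3 - <<'E'
from h import *
ps=robot.read_camera('scene');pt=robot.read_camera('top')
S=lambda x,y:(ps,x/2.85+170,y/2.85+170)
T=lambda x,y:(pt,x/3+200,y/3+190)
for n,a,b in [('tip',S(612,88),T(171,165)),('rim',S(135,223),T(593,147)),('stubtop',S(516,142),T(267,158)),('blunttop',S(700,62),T(78,184)),('rackcorner -y far->x+',S(495,270),T(309,127)),('corner -y -x',S(441,200),T(321,220)),('c +y+x',S(760,160),T(43,167)),('red?',S(445,15),S(445,15))]:
    print(n,*[np.round(v,4) for v in tri(a,b)])
for c in [(309,127),(321,220),(43,167),(60,260)]: print(np.round(at_z(*T(*c),.046),4))
# deck edges
for c in [(420,105),(640,5),(530,328),(765,215)]: print('deck',np.round(at_z(*T(*c),.05),4))
for c in [(620,135),(690,110)]: print('pipe',np.round(at_z(*T(*c),.06),4))
print('pad',np.round(at_z(*T(615,200),.084),4))
E
```

```text
tip [0.5642 0.1776 0.1092] [0.0009 0.0009]
rim [ 0.5544 -0.0715  0.105 ] [0.0008 0.0008]
stubtop [0.5672 0.1219 0.095 ] [0.0011 0.0011]
blunttop [0.5589 0.2338 0.1036] [0.0009 0.0009]
rackcorner -y far->x+ [0.599  0.0961 0.0423] [0.0016 0.0016]
corner -y -x [0.5384 0.0929 0.0386] [0.001 0.001]
c +y+x [0.5863 0.2652 0.0441] [0.0003 0.0003]
red? [ 1.1476 -0.1689  0.6875] [0. 0.]
[0.5974 0.0946 0.046 ]
[0.5365 0.0919 0.046 ]
[0.586  0.2651 0.046 ]
[0.5251 0.2566 0.046 ]
deck [0.6047 0.023  0.05  ]
deck [ 0.6598 -0.1263  0.05  ]
deck [ 0.4571 -0.0303  0.05  ]
deck [ 0.5145 -0.186   0.05  ]
pipe [ 0.5715 -0.0993  0.06  ]
pipe [ 0.5839 -0.1457  0.06  ]
pad [ 0.5254 -0.0856  0.084 ]
```

Triangulated needle tip is at z=0.109 (expected 0.112), and the rim is at z=0.105, inside the 0.092–0.108 range. The rack centre matches the middle hole. Next I'll go over the coupler by an inner arc at height, then refine both with the wrist camera.

```bash
cat >> h.py <<'E'
def rot(a):  # tool down, tool x at azimuth a (rad), jaw along a-90deg
    x=np.array([np.cos(a),np.sin(a),0]);z=np.array([0,0,-1.]);return np.column_stack([x,np.cross(z,x),z])
RF=rot(np.pi/2+np.radians(20)); RR=rot(np.pi/2+np.radians(3.9))
def st(m=''):
    s=robot.sense();print(m,'t%.2f'%s['t'],np.round(s['position'],4),'F',np.round(s['force'],2),'M',np.round(s['wrist_torque'],2),'gap%.3f'%s['finger_gap']);return s
E
python3 - <<'E'
from h import *
s=robot.sense()
for p,R in [((.24,-.42,.42),rot(.6)),((.45,-.05,.42),RF),((.545,-.07,.27),RF)]:
    print(robot.ik(p,R))
robot.move_ptp((.24,-.42,.42),rot(.6));st()
robot.move_ptp((.45,-.05,.42),RF);st()
robot.move_ptp((.545,-.07,.25),RF);st()
shot('wrist','wc1')
robot.move_straight((.545,-.03,.27),max_speed=.2);st()
shot('wrist','wc2')
E
```

```text
[ 1.03837282  0.09811237 -0.08707753  1.70430401  0.00875197  1.33955418
 -0.02109025]
[ 0.62411745  0.07322023 -0.64242935  1.74443635  0.04505277  1.3387228
  0.32167189]
[ 0.50295627  0.39183327 -0.58608743  1.74790724  0.24254858  1.07468677
  0.18443851]
 t1.87 [ 0.2396 -0.4205  0.419 ] F [0.15 0.13 0.24] M [0.   0.01 0.06] gap0.997
 t3.43 [ 0.4499 -0.0516  0.4198] F [0.   0.73 1.02] M [-0.01 -0.05 -0.04] gap0.998
 t4.23 [ 0.5453 -0.0703  0.2511] F [0.41 0.04 0.04] M [ 0.03 -0.11  0.03] gap0.996
 t4.66 [ 0.5456 -0.0293  0.2719] F [-0.66 -0.51  0.23] M [-0.04 -0.09 -0.02] gap1.000
```

```bash
cat >> h.py <<'E'
import pickle
def shot(cam,name):
    p=robot.read_camera(cam); cv2.imwrite('pics/%s.png'%name,p['frame']); pickle.dump({k:v for k,v in p.items() if k!='frame'},open('pics/%s.pkl'%name,'wb'));return p
def load(n): return pickle.load(open('pics/%s.pkl'%n,'rb'))
E
python3 - <<'E'
from h import *
shot('wrist','wc2')
robot.move_straight((.545,-.09,.27),max_speed=.2);robot.wait(.2);st()
shot('wrist','wc1')
a=np.hstack([cv2.imread('pics/wc1.png'),cv2.imread('pics/wc2.png')]);cv2.imwrite('pics/wc12.png',cv2.resize(a,(800,300)))
E
```

```text
t5.41 [ 0.545  -0.0888  0.27  ] F [ 0.17  0.07 -0.33] M [-0.   -0.08  0.02] gap1.002
```

View pics/wc1.png

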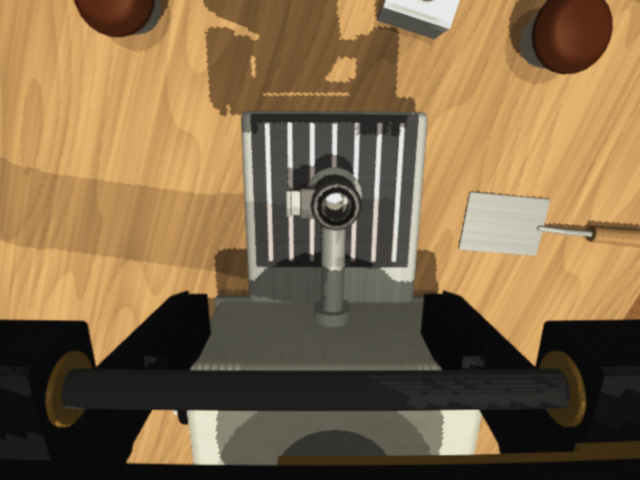

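View pics/wc2.png

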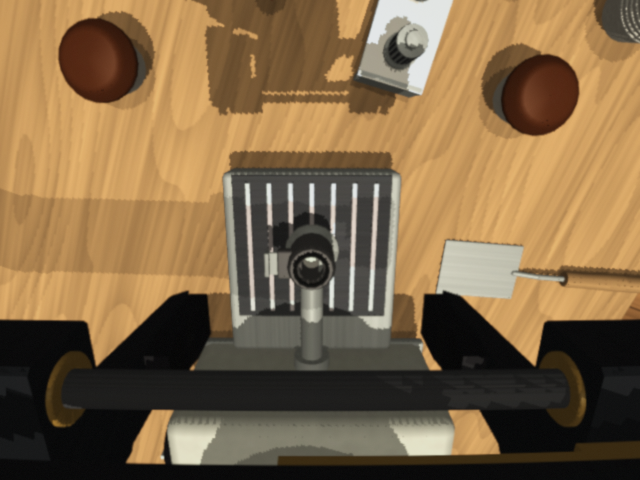

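The wrist images show the coupler rim at about (336,202) and (312,268), and the pipe vertical in both, so the 20° yaw is right. I'll zoom in to refine the centre.

```bash
python3 - <<'E'
import cv2,numpy as np
a=cv2.imread('pics/wc1.png')[165:240,286:386];b=cv2.imread('pics/wc2.png')[230:305,262:362]
cv2.imwrite('pics/wcz.png',np.hstack([cv2.resize(x,(400,300),interpolation=cv2.INTER_CUBIC) for x in (a,b)]))
E
```

```text
(no output)
```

View pics/wcz.png

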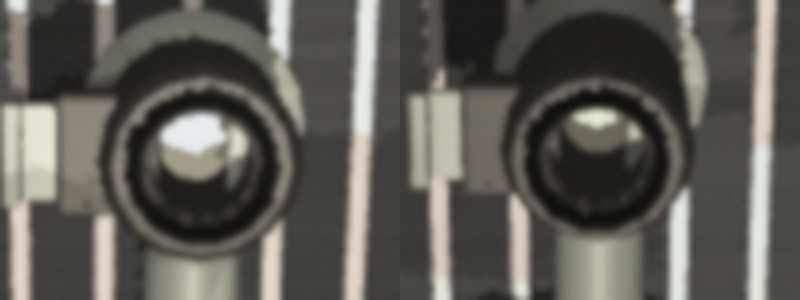

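```bash
python3 - <<'E'
from h import *
a,b=load('wc1'),load('wc2')
X=tri((a,336.2,206.7),(b,311.6,269.3));print(X)
for z in (.095,.1,.105): print(at_z(a,336.2,206.7,z),at_z(b,311.6,269.3,z))
# rim diameter gives height
for z in (.095,.1,.105):
  d=[np.linalg.norm(at_z(a,286+104.5/4,206.7,z)-at_z(a,286+297.5/4,206.7,z)),np.linalg.norm(at_z(b,262+107/4,269.3,z)-at_z(b,262+290/4,269.3,z))];print(z,d)
robot.move_straight((.53,.12,.27),rotation=RR,max_speed=.25);robot.wait(.1);st()
shot('wrist','wr1')
robot.move_straight((.56,.18,.24),max_speed=.2);robot.wait(.1);st()
shot('wrist','wr2')
E
```

```text
(array([ 0.55848548, -0.07361449,  0.10440366]), [np.float64(0.00017081698473339626), np.float64(0.0001708169847335502)])
[ 0.5594736 -0.0752713  0.095    ] [ 0.55982297 -0.07704192  0.095     ]
[ 0.5588567  -0.07438867  0.1       ] [ 0.55920334 -0.07522329  0.1       ]
[ 0.55823979 -0.07350603  0.105     ] [ 0.5585837  -0.07340466  0.105     ]
0.095 [np.float64(0.04020472245251758), np.float64(0.04012573484615719)]
0.1 [np.float64(0.03957885991625011), np.float64(0.03950269571204486)]
0.105 [np.float64(0.03895299737998264), np.float64(0.03887965657793252)]
 t6.55 [0.5303 0.1182 0.2698] F [ 0.23  0.55 -0.32] M [-0.03 -0.1   0.01] gap1.000
 t7.22 [0.5601 0.1783 0.2405] F [-0.42 -0.66  0.44] M [-0.07 -0.12 -0.04] gap0.998
```

View pics/wr1.png

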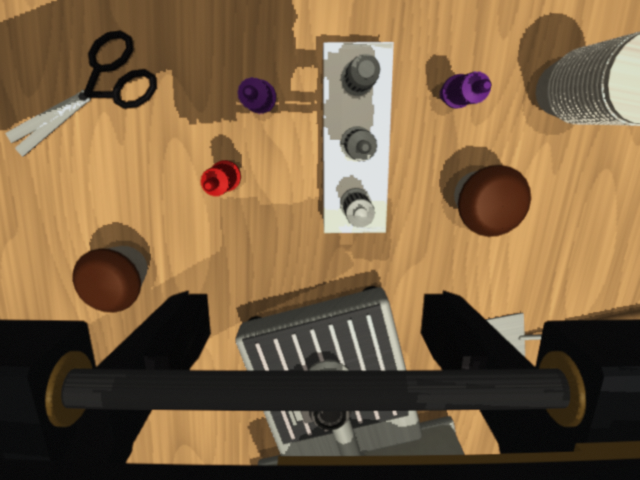

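View pics/wr2.png

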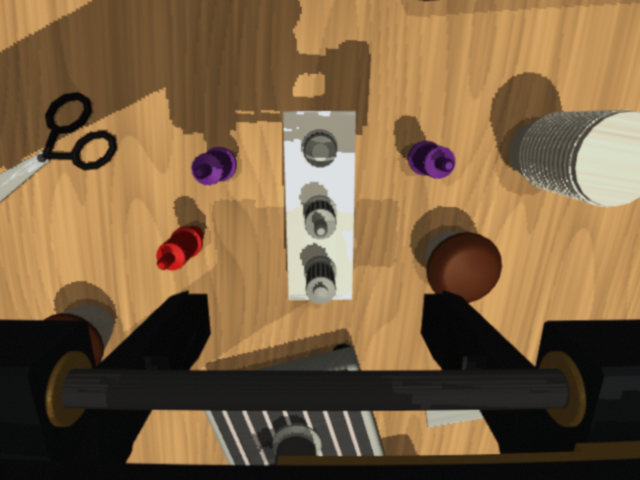

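The middle tube is the needle: tip at about (363,146) in the first view and (320,229) in the second. I'll zoom in.

```bash
python3 - <<'E'
import cv2,numpy as np
a=cv2.imread('pics/wr1.png')[110:185,310:410];b=cv2.imread('pics/wr2.png')[180:255,270:370]
cv2.imwrite('pics/wrz.png',np.hstack([cv2.resize(x,(400,300),interpolation=cv2.INTER_CUBIC) for x in (a,b)]))
E
```

```text
(no output)
```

View pics/wrz.png

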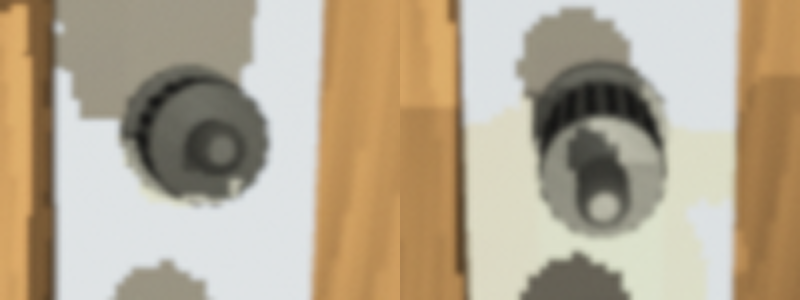

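```bash
python3 - <<'E'
from h import *
a,b=load('wr1'),load('wr2')
print('tip',tri((a,365,147.2),(b,320.8,231.5)))
print('sleevetop',tri((a,362,145),(b,320,224)))
print(at_z(a,365,147.2,.112),at_z(b,320.8,231.5,.112))
print(at_z(a,362,145,.091),at_z(b,320,224,.091))
print('rack corners',[np.round(at_z(b,*c,.046),4) for c in [(284,111),(355,112),(289,299),(352,299)]])
ps=robot.read_camera('scene');pt=robot.read_camera('top')
print(proj(ps,[.5642,.1776,.1092]))
E
```

```text
tip (array([0.56505549, 0.17785726, 0.11187322]), [np.float64(0.00012606156605380364), np.float64(0.00012606156605377927)])
sleevetop (array([0.56478821, 0.17850883, 0.0927973 ]), [np.float64(8.536623798349083e-06), np.float64(8.536623798469804e-06)])
[0.56492185 0.17791257 0.112     ] [0.56516701 0.17783926 0.112     ]
[0.5650114 0.1784241 0.091    ] [0.56483518 0.17805524 0.091     ]
rack corners [array([0.5298, 0.2608, 0.046 ]), array([0.5884, 0.2639, 0.046 ]), array([0.542 , 0.0914, 0.046 ]), array([0.6017, 0.0953, 0.046 ])]
(np.float64(384.1205176151957), np.float64(201.012716752471))
```

Both cameras agree: needle at (0.565, 0.178) with its tip at z=0.112, as expected. Grasping now.

```bash
python3 - <<'E'
from h import *
robot.grip(.55,40)
robot.move_straight((.565,.178,.12),rotation=RR,max_speed=.15)
robot.move_straight((.565,.178,.056),max_speed=.08);st('down')
robot.grip(0,40);st('grip')
robot.move_straight((.565,.178,.075),max_speed=.06);robot.wait(.2);st('lift1')
robot.move_straight((.565,.178,.19),max_speed=.15);robot.wait(.2);st('lift')
shot('scene','sc2');shot('wrist','wr3');shot('top','tp2')
a=cv2.imread('pics/sc2.png')[100:250,280:480];cv2.imwrite('pics/sc2z.png',cv2.resize(a,(800,600),interpolation=cv2.INTER_CUBIC))
E
```

```text
down t9.99 [0.5653 0.1782 0.0564] F [-0.64 -0.81 -0.27] M [-0.04 -0.07  0.01] gap0.549
grip t10.50 [0.5651 0.178  0.0563] F [-0.45 -1.    2.51] M [-0.14  0.04 -0.01] gap0.262
lift1 t11.17 [0.5648 0.1779 0.0747] F [ 0.14 -0.09 -1.61] M [-0.03 -0.11  0.01] gap0.259
lift t12.28 [0.5645 0.1778 0.189 ] F [-0.79  0.46 -1.38] M [-0.02 -0.09 -0.02] gap0.261
```

View pics/sc2z.png

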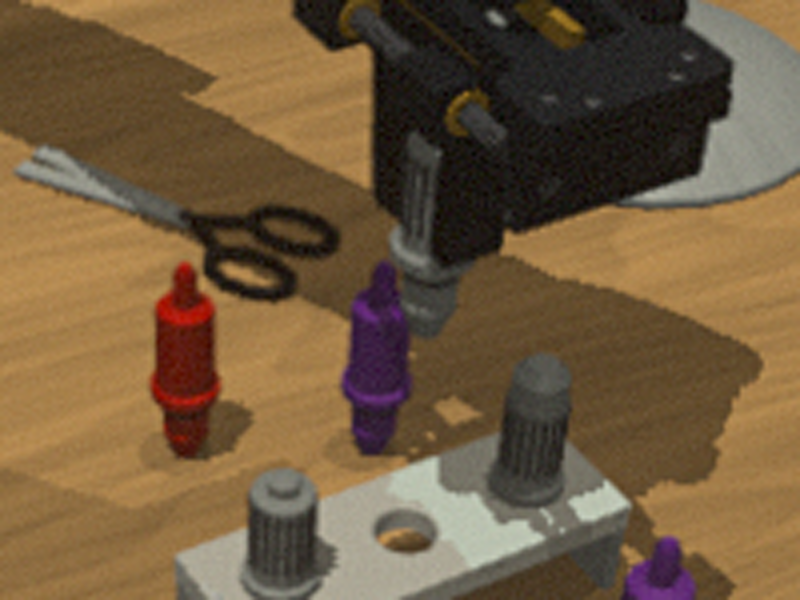

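View pics/wr3.png

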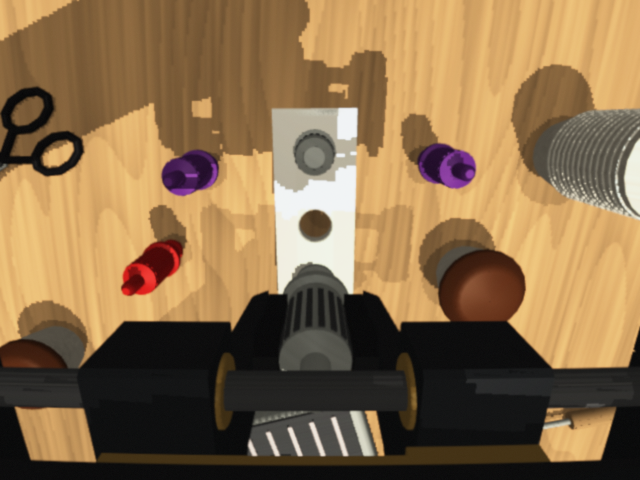

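```bash
cat >> h.py <<'E'
def overlay(img,p,g,R,lean,off,org,sc):
    # g grasp point; axis up = lean-rotated about tool y; circles of the tube
    im=cv2.resize(img,None,fx=sc,fy=sc,interpolation=cv2.INTER_CUBIC)
    up=-R[:,2]*np.cos(lean)+R[:,0]*np.sin(lean)
    e1=np.cross(R[:,1],up);e2=R[:,1]
    for h,r in [(-.062,.005),(-.049,.010),(-.028,.010),(-.028,.015),(-.023,.015),(.017,.012)]:
        pts=[proj(p,g+up*(h+off)+r*(np.cos(t)*e1+np.sin(t)*e2)) for t in np.linspace(0,6.283,40)]
        cv2.polylines(im,[np.int32((np.array(pts)-org+.5)*sc)],True,(0,0,255) if h!=.017 else (0,255,0),1)
    return im
E
python3 - <<'E'
from h import *
s=robot.sense();R=s['tcp_rot'];g=np.array(s['position'])-R[:,2]*.019
out=[]
for n,(x,y) in [('wr3',(265,240)),('sc2',(360,110))]:
    for lean in (0,):
        im=cv2.imread('pics/%s.png'%n)[y:y+125,x:x+100]
        out.append(cv2.resize(im,None,fx=4,fy=4,interpolation=cv2.INTER_CUBIC)); out.append(overlay(im,load(n),g,R,np.radians(lean),0,np.array([x,y]),4))
cv2.imwrite('pics/ov.png',np.vstack([np.hstack(out[:2])])); cv2.imwrite('pics/ov2.png',np.hstack(out[2:]))
E
```

```text
(no output)
```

View pics/ov.png

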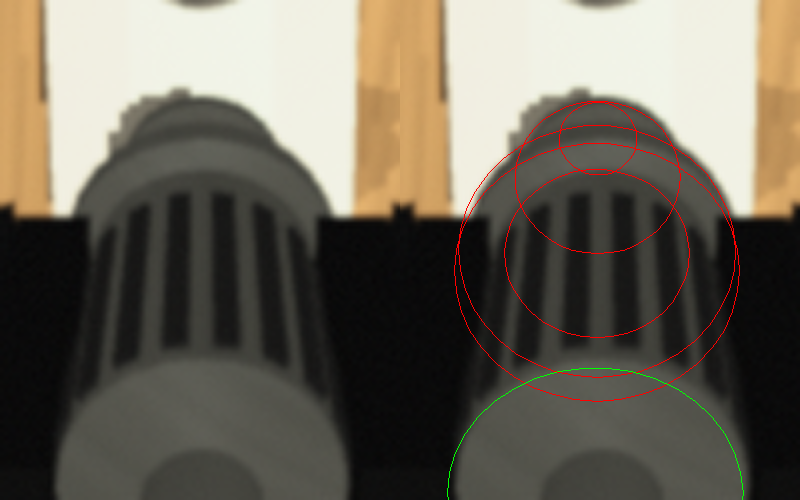

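View pics/ov2.png

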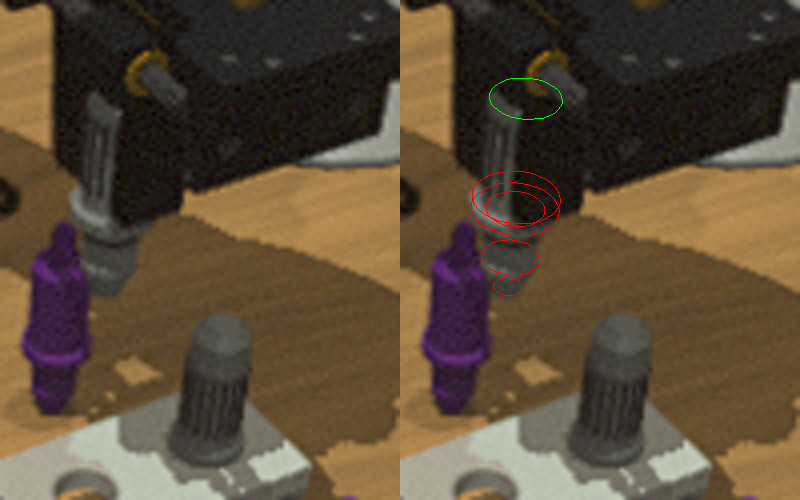

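The tube is held and matches a straight model in both views, leaning about 1° at most. Next: hover over the coupler, tare, and descend compliantly, stopping at the first surprise.

```bash
cat >> h.py <<'E'
def meas(n=5,dt=.012):
    F=[];M=[];P=[]
    for _ in range(n):
        robot.wait(dt);s=robot.sense();F.append(s['force']);M.append(s['wrist_torque']);P.append(s['position'])
    return np.mean(F,0),np.mean(M,0),np.mean(P,0),s['t']
def descend(p,F0,M0,zend,step=.001,speed=.03,fzmax=14,k=.00015,dead=1.0,latmax=6,tmax=12):
    p=np.array(p,float);t0=robot.sense()['t'];why='zend'
    while p[2]>zend:
        q=p.copy();q[2]-=step
        robot.move_straight(q,rotation=RF,max_speed=speed);p=q
        F,M,P,t=meas();F=F-F0;M=M-M0
        print('%.2f'%t,'set',np.round(p*1e3,2),'act',np.round(P*1e3,2),'F',np.round(F,1),'M',np.round(M,2))
        l=np.hypot(F[0],F[1])
        if l>dead: p[:2]+=k*F[:2]*(1-dead/l)
        if F[2]>fzmax: why='fz';break
        if l>latmax: why='lat';break
        if t-t0>tmax: why='time';break
    print('stop',why);return p
E
python3 - <<'E'
from h import *
robot.move_straight((.558,-.0733,.19),rotation=RF,max_speed=.2);robot.wait(.4)
F0,M0,P,t=meas(20);print(F0,M0,P,t)
robot.move_straight((.558,-.0733,.157),max_speed=.08);robot.wait(.2);st()
shot('scene','sc4');shot('wrist','wc4');shot('top','tp4')
np.save('tare.npy',np.array([F0,M0]))
E
python3 - <<'E'
from h import *
s=robot.sense();R=s['tcp_rot'];g=np.array(s['position'])-R[:,2]*.019
x,y=170,170
im=cv2.imread('pics/sc4.png')[y:y+120,x:x+100]
a=cv2.resize(im,None,fx=4,fy=4,interpolation=cv2.INTER_CUBIC)
cv2.imwrite('pics/ov4.png',np.hstack([a,overlay(im,load('sc4'),g,R,0,0,np.array([x,y]),4)]))
E
```

```text
[-0.24040622  0.11938147 -1.25089807] [-0.02717639 -0.11281039  0.00265879] [ 0.55800892 -0.07318297  0.18999632] 14.4083
 t15.17 [ 0.5584 -0.0733  0.1575] F [ 0.28 -0.02 -1.36] M [-0.04 -0.1  -0.03] gap0.262
```

View pics/ov4.png

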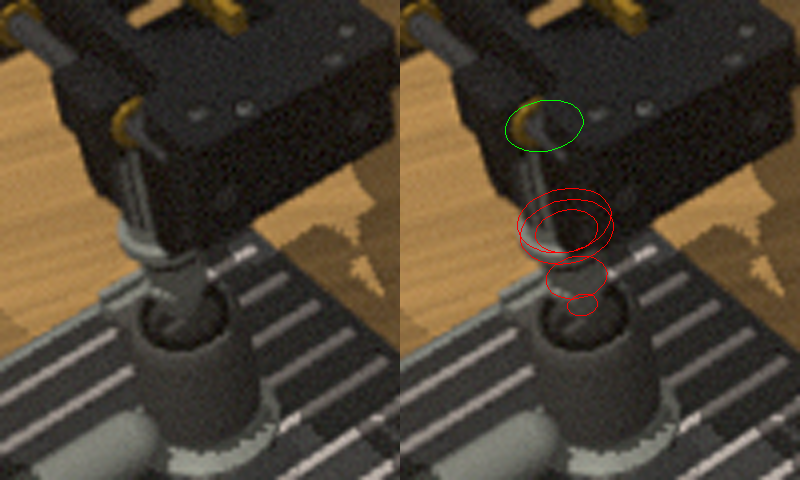

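View pics/wc4.png

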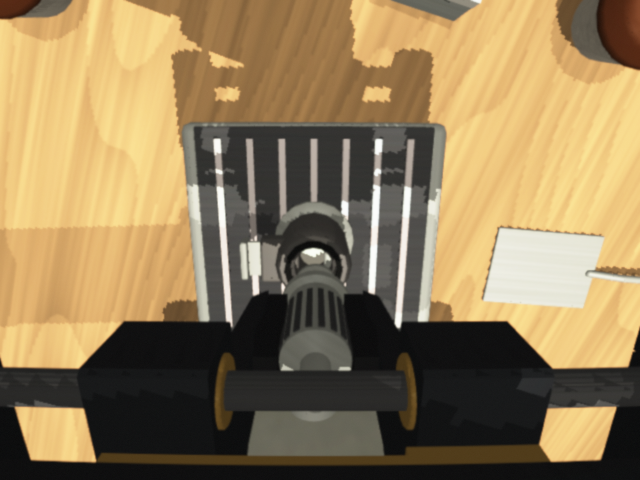

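The nose hangs centred over the bore in both views. Descending compliantly.

```bash
python3 - <<'E'
from h import *
F0,M0=np.load('tare.npy')
p=descend((.558,-.0733,.157),F0,M0,.131,step=.0015,speed=.03,fzmax=5,latmax=5)
np.save('p.npy',p)
E
```

```text
15.61 set [558.  -73.3 155.5] act [557.94 -73.31 155.44] F [-0.  -0.3 -0. ] M [ 0.03  0.02 -0.02]
15.90 set [558.  -73.3 154. ] act [557.94 -73.29 153.91] F [ 0.3 -0.4 -0.2] M [ 0.    0.   -0.02]
16.19 set [558.  -73.3 152.5] act [557.94 -73.3  152.41] F [ 0.6 -0.4 -0.2] M [-0.   -0.02 -0.01]
16.48 set [558.  -73.3 151. ] act [557.94 -73.31 150.92] F [ 0.5 -0.3 -0.4] M [-0.    0.01  0.01]
16.77 set [558.  -73.3 149.5] act [557.95 -73.29 149.42] F [ 0.3 -0.3  0.1] M [ 0.    0.02 -0.01]
17.07 set [558.  -73.3 148. ] act [557.94 -73.29 147.92] F [ 0.3 -0.2  0. ] M [-0.02 -0.    0.02]
17.36 set [558.  -73.3 146.5] act [557.94 -73.3  146.42] F [ 0.3 -0.4 -0.3] M [ 0.02 -0.    0.01]
17.65 set [558.  -73.3 145. ] act [557.94 -73.3  144.92] F [ 0.4 -0.2 -0.6] M [0.01 0.01 0.02]
17.94 set [558.  -73.3 143.5] act [557.94 -73.3  143.42] F [ 0.3 -0.1 -0.5] M [0.   0.02 0.01]
18.23 set [558.  -73.3 142. ] act [557.93 -73.28 141.91] F [0.4 0.  0.5] M [ 0.01  0.02 -0.01]
18.52 set [558.  -73.3 140.5] act [557.94 -73.31 140.42] F [-0.  -0.1 -0.1] M [-0.01 -0.    0.02]
18.82 set [558.  -73.3 139. ] act [557.94 -73.3  138.92] F [ 0.3 -0.2 -0.1] M [-0.    0.   -0.01]
19.11 set [558.  -73.3 137.5] act [557.92 -73.31 137.4 ] F [ 0.2 -0.1 -0.3] M [0.   0.04 0.  ]
19.40 set [558.  -73.3 136. ] act [557.93 -73.3  135.9 ] F [-0.4 -0.2 -0.6] M [ 0.02  0.1  -0.02]
19.69 set [558.  -73.3 134.5] act [557.95 -73.3  134.4 ] F [-0.2 -0.2 -0.4] M [0.01 0.1  0.02]
19.98 set [558.  -73.3 133. ] act [557.89 -73.37 132.88] F [-0.5 -0.1 -0.3] M [-0.04  0.17  0.01]
20.27 set [558.  -73.3 131.5] act [557.7  -73.43 131.29] F [-1.  -0.6 -0.3] M [-0.11  0.35 -0.02]
20.57 set [557.98 -73.32 130.  ] act [557.75 -73.41 129.81] F [-1.4 -0.8  0.1] M [-0.14  0.38 -0.02]
stop zend
```

Side contact is gentle (about 1.7 N toward -x), and the moment gives a cleaner signal of it. I'll centre on that before going further down.

```bash
cat >> h.py <<'E'
L=.22
def lat(F,M): return .5*F[:2]+.5*np.array([-M[1],M[0]])/L
def descend2(p,F0,M0,zend,step=.0008,speed=.02,fzmax=14,k=.00018,latmax=6,tmax=12,hold=0,drop=None):
    p=np.array(p,float);t0=robot.sense()['t'];why='zend';i=0
    while p[2]>zend+1e-6 or hold>0:
        if hold>0: hold-=1
        else: p[2]-=step
        robot.move_straight(p,rotation=RF,max_speed=speed)
        F,M,P,t=meas(4);F=F-F0;M=M-M0;l=lat(F,M)
        print('%.2f'%t,'set',np.round(p*1e3,2),'act',np.round(P*1e3,2),'F',np.round(F,1),'M',np.round(M,2),'lat',np.round(l,1))
        n=np.linalg.norm(l)
        if n>.3: p[:2]+=k*l
        if F[2]>fzmax: why='fz';break
        if n>latmax: why='lat';break
        if t-t0>tmax: why='time';break
    print('stop',why);np.save('p.npy',p);return p
E
python3 - <<'E'
from h import *
F0,M0=np.load('tare.npy');F0=F0+np.array([.3,-.2,0])
p=descend2(np.load('p.npy'),F0,M0,.1255,hold=4)
E
```

```text
20.85 set [557.89 -73.36 130.  ] act [557.83 -73.38 129.95] F [-1.1 -0.8  0.2] M [-0.1   0.38 -0.02] lat [-1.4 -0.6]
21.13 set [557.64 -73.48 130.  ] act [557.65 -73.46 130.03] F [-1.  -0.5  0.3] M [-0.11  0.36 -0.02] lat [-1.3 -0.5]
21.42 set [557.39 -73.56 130.  ] act [557.42 -73.54 130.01] F [-1.9 -0.5  0.1] M [-0.11  0.35  0.  ] lat [-1.7 -0.5]
21.70 set [557.08 -73.66 130.  ] act [557.12 -73.65 130.04] F [-1.3 -0.7 -0.5] M [-0.08  0.33  0.02] lat [-1.4 -0.5]
21.98 set [556.83 -73.75 129.2 ] act [556.84 -73.77 129.16] F [-0.7 -0.4 -0.2] M [-0.14  0.27  0.01] lat [-1.  -0.5]
22.27 set [556.66 -73.85 128.4 ] act [556.78 -73.77 128.39] F [-1.  -0.4  0.1] M [-0.04  0.14  0.04] lat [-0.8 -0.3]
22.55 set [556.51 -73.9  127.6 ] act [556.7  -73.8  127.64] F [-0.7  0.4  0. ] M [0.03 0.07 0.02] lat [-0.5  0.2]
22.83 set [556.42 -73.86 126.8 ] act [556.61 -73.76 126.85] F [-0.2  0.6  0.7] M [0.05 0.03 0.01] lat [-0.2  0.4]
23.12 set [556.39 -73.79 126.  ] act [556.52 -73.7  126.01] F [-0.1  0.6  1.1] M [ 0.08 -0.03  0.01] lat [-0.   0.5]
23.40 set [556.39 -73.71 125.2 ] act [556.48 -73.66 125.19] F [0.5 0.8 1.3] M [ 0.11 -0.02 -0.  ] lat [0.3 0.6]
stop zend
```

```bash
python3 - <<'E'
from h import *
F0,M0=np.load('tare.npy');F0=F0+np.array([.3,-.2,0])
p=descend2(np.load('p.npy'),F0,M0,.1165,fzmax=13.5,step=.0007)
E
```

```text
23.68 set [556.44 -73.59 124.5 ] act [556.5  -73.62 124.61] F [-0.5  0.   3.6] M [0.06 0.14 0.01] lat [-0.6  0.2]
23.97 set [556.34 -73.56 123.8 ] act [556.47 -73.6  123.87] F [-0.3  0.2  4.3] M [0.03 0.1  0.01] lat [-0.4  0.2]
24.25 set [556.27 -73.53 123.1 ] act [556.44 -73.53 123.11] F [0.1 0.4 4.2] M [ 0.04  0.   -0.  ] lat [0.1 0.3]
24.53 set [556.28 -73.48 122.4 ] act [556.4  -73.49 122.4 ] F [ 0.2 -0.1  4.1] M [-0.02 -0.07  0.01] lat [ 0.3 -0.1]
24.82 set [556.28 -73.48 121.7 ] act [556.38 -73.46 121.64] F [ 1.1 -0.1  3.4] M [-0.   -0.19  0.04] lat [ 1. -0.]
25.10 set [556.46 -73.48 121.  ] act [556.4  -73.49 120.92] F [-0.   0.5  3.7] M [-0.01 -0.1  -0.03] lat [0.2 0.2]
25.38 set [556.46 -73.48 120.3 ] act [556.4  -73.48 120.21] F [-0.3  0.1  3.2] M [ 0.01 -0.07  0.03] lat [0.  0.1]
25.67 set [556.46 -73.48 119.6 ] act [556.43 -73.5  119.57] F [ 0.2 -0.2  4.2] M [-0.04  0.04 -0.04] lat [ 0.  -0.2]
25.95 set [556.46 -73.48 118.9 ] act [556.43 -73.51 118.89] F [-0.1  0.3  4.9] M [-0.02  0.09  0.  ] lat [-0.3  0.1]
26.23 set [556.46 -73.48 118.2 ] act [556.47 -73.51 118.35] F [-0.8  0.   6.6] M [-0.07  0.23 -0.01] lat [-0.9 -0.2]
26.52 set [556.29 -73.51 117.5 ] act [556.46 -73.51 117.85] F [-1.1 -0.2  7.9] M [-0.03  0.25  0.  ] lat [-1.1 -0.2]
26.80 set [556.09 -73.55 116.8 ] act [556.44 -73.51 117.34] F [-0.8  0.   9.6] M [-0.01  0.26 -0.  ] lat [-1. -0.]
27.08 set [555.91 -73.55 116.1 ] act [556.48 -73.53 117.12] F [-2.4  0.1 13.1] M [-0.04  0.52  0.01] lat [-2.4 -0. ]
stop zend
```

Force has climbed to 13 N about 5 mm before the expected stop (around 0.112), which fits the valve peak plus latch rub. I'll check the tilt, relieve the side load, and continue in small steps.

```bash
python3 - <<'E'
from h import *
F0,M0=np.load('tare.npy');F0=F0+np.array([.3,-.2,0])
s=robot.sense();print('tool z',np.round(s['tcp_rot'][:,2],4),s['finger_gap'])
p=descend2(np.load('p.npy'),F0,M0,.1140,fzmax=16.5,step=.0005,hold=3,k=.0003)
s=robot.sense();print('tool z',np.round(s['tcp_rot'][:,2],4),s['finger_gap'])
E
```

```text
tool z [ 1.2e-03 -5.0e-04 -1.0e+00] 0.26043785413996434
27.37 set [555.48 -73.55 116.1 ] act [556.45 -73.53 117.14] F [-0.8 -0.3 11.8] M [-0.05  0.25 -0.01] lat [-0.9 -0.3]
27.65 set [555.2  -73.63 116.1 ] act [556.42 -73.52 117.15] F [ 0.   0.2 11.4] M [-0.03  0.08  0.02] lat [-0.2  0.1]
27.93 set [555.2  -73.63 116.1 ] act [556.42 -73.53 117.15] F [-0.6  0.3 11.3] M [-0.05  0.1   0.  ] lat [-0.5  0.1]
28.22 set [555.05 -73.61 115.6 ] act [556.46 -73.54 117.11] F [-1.6 -0.1 15.2] M [-0.06  0.34 -0.01] lat [-1.6 -0.2]
28.50 set [554.57 -73.66 115.1 ] act [556.45 -73.52 117.08] F [-1.5  0.  17.8] M [-0.07  0.42 -0.02] lat [-1.7 -0.1]
stop fz
tool z [ 3.8e-03 -6.0e-04 -1.0e+00] 0.26039843820284747
```

The force is now hard: 13 → 18 N over 0.04 mm at z=0.1171. The profile (hump, dip, then a rise over the last 3 mm) resembles seating, but the hump was only about 4 N. I'll ease the load and look at it.

```bash
python3 - <<'E'
from h import *
robot.move_straight((.5552,-.0736,.1162),rotation=RF,max_speed=.02);st()
shot('scene','sc5');shot('wrist','wc5');shot('top','tp5')
a=cv2.imread('pics/sc5.png')[190:310,150:290];cv2.imwrite('pics/sc5z.png',cv2.resize(a,None,fx=5,fy=5,interpolation=cv2.INTER_CUBIC))
a=cv2.imread('pics/wc5.png')[180:330,220:420];cv2.imwrite('pics/wc5z.png',cv2.resize(a,None,fx=4,fy=4,interpolation=cv2.INTER_CUBIC))
E
```

```text
t28.75 [ 0.5565 -0.0735  0.1173] F [ 0.36 -0.7   9.02] M [-0.07 -0.05  0.02] gap0.260
```

View pics/sc5z.png

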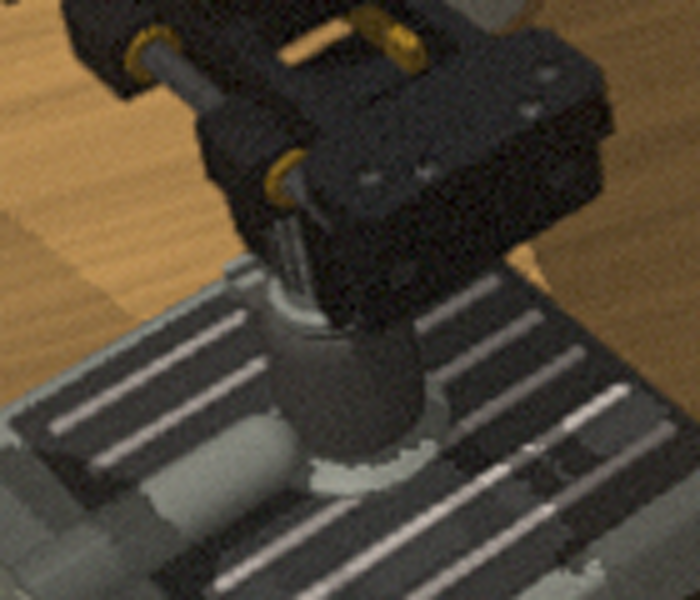

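View pics/wc5z.png

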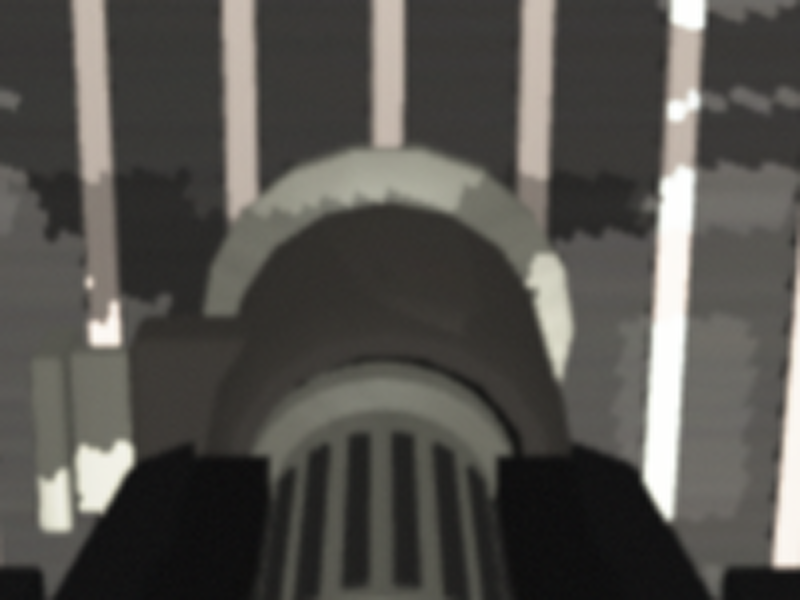

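```bash
python3 - <<'E'
from h import *
fx=np.array([np.cos(np.radians(20)),np.sin(np.radians(20))]);c=np.array([.5575,-.0735])
for n,o,i in [('wc1',(286.7,203),(299.7,203)),('wc2',(264.5,265.7),(277.5,265.7)),('wc4',(242,262),(262,262)),('wc5',(228.7,287),(252.5,287))]:
    p=load(n); print(n,[np.round((at_z(p,*q,.089)[:2]-c)@fx*1e3,1) for q in (o,i)])
out=[]
for n,(x,y) in [('wc1',(276,180)),('wc2',(252,240)),('wc4',(232,235)),('wc5',(215,255))]:
    im=cv2.imread('pics/%s.png'%n)[y:y+60,x:x+50];out.append(cv2.resize(im,(200,240),interpolation=cv2.INTER_CUBIC))
cv2.imwrite('pics/pads.png',np.hstack(out))
E
```

```text
wc1 [np.float64(-40.4), np.float64(-29.4)]
wc2 [np.float64(-41.0), np.float64(-29.4)]
wc4 [np.float64(-41.0), np.float64(-29.3)]
wc5 [np.float64(-42.0), np.float64(-30.5)]
```

View pics/pads.png

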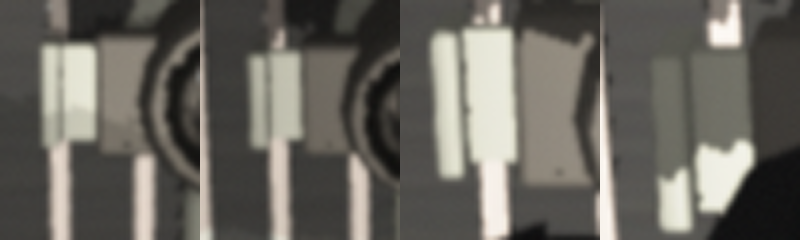

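The latch pad is back at its rest position (-42/-30.5 against -41/-29.4 mm at rest, not 3–4 mm inward), so the latch has snapped and the shoulder is on the rim. Now the pull test.

```bash
python3 - <<'E'
from h import *
F0,M0=np.load('tare.npy');F0=F0+np.array([.3,-.2,0])
p=np.array([.5556,-.0736,.1166]);mx=0
for i in range(30):
    robot.move_straight(p,rotation=RF,max_speed=.02)
    F,M,P,t=meas(4);F=F-F0;M=M-M0;l=lat(F,M)
    print('%.2f'%t,'set',np.round(p*1e3,2),'act',np.round(P*1e3,2),'F',np.round(F,1),'lat',np.round(l,1))
    if F[2]<-13 or P[2]>.1225: break
    if np.linalg.norm(l)>.3: p[:2]+=.0003*l
    p[2]+=.0006 if F[2]>-3 else .0004
robot.wait(.5);st('held')
shot('wrist','wc6')
np.save('p.npy',p)
E
```

```text
29.18 set [555.6 -73.6 116.6] act [556.46 -73.5  117.43] F [-1.  -0.1  9.6] lat [-0.8 -0.1]
29.47 set [555.35 -73.64 117.2 ] act [556.41 -73.52 117.99] F [-0.   0.   9.1] lat [ 0. -0.]
29.75 set [555.35 -73.64 117.8 ] act [556.4  -73.53 118.47] F [1.1 0.2 7.5] lat [0.8 0.1]
30.03 set [555.59 -73.61 118.4 ] act [556.39 -73.51 118.78] F [1.7 0.5 6.6] lat [1.7 0.3]
30.32 set [556.08 -73.5  119.  ] act [556.37 -73.49 118.93] F [ 2.5 -0.1  2.9] lat [ 2.6 -0.1]
30.60 set [556.86 -73.52 119.6 ] act [556.42 -73.5  119.1 ] F [ 2.6  0.2 -2.2] lat [2.6 0.3]
30.88 set [557.65 -73.43 120.2 ] act [556.48 -73.5  119.3 ] F [ 1.6  0.2 -8.7] lat [1.5 0.4]
31.17 set [558.1  -73.32 120.6 ] act [556.61 -73.5  119.53] F [ -0.2  -0.1 -14.9] lat [-0.2 -0.1]
held t31.67 [ 0.5569 -0.0735  0.1198] F [ -1.93   0.33 -24.28] M [-0.1   0.45  0.07] gap0.262
```

It holds at 15–24 N of pull after a 1.8 mm spring lift, so it is locked. I'll unload, release and withdraw.

```bash
python3 - <<'E'
from h import *
F0,M0=np.load('tare.npy');F0=F0+np.array([.3,-.2,0])
p=np.array([.5567,-.0735,.1196])
for i in range(10):
    robot.move_straight(p,rotation=RF,max_speed=.02)
    F,M,P,t=meas(5);F=F-F0;M=M-M0;l=lat(F,M)
    print('%.2f'%t,'set',np.round(p*1e3,2),'act',np.round(P*1e3,2),'F',np.round(F,1),'lat',np.round(l,1))
    if abs(F[2])<2 and np.linalg.norm(l)<1: break
    p[:2]+=.0002*l; p[2]+=np.clip(.00007*F[2],-.0005,.0005)
robot.grip(.5);st('open')
P=robot.sense()['position']
robot.move_straight((P[0],P[1],.20),max_speed=.08)
robot.wait(.2);st('up')
shot('wrist','wc7');shot('scene','sc7');shot('top','tp7')
a=cv2.imread('pics/sc7.png')[150:310,150:350];cv2.imwrite('pics/sc7z.png',cv2.resize(a,(750,600),interpolation=cv2.INTER_CUBIC))
E
```

```text
32.01 set [556.7 -73.5 119.6] act [556.76 -73.51 119.69] F [ -1.    0.3 -20.2] lat [-1.4  0. ]
32.30 set [556.41 -73.49 119.1 ] act [556.78 -73.51 119.55] F [ -2.1   0.  -14.7] lat [-2.4 -0.2]
32.59 set [555.93 -73.54 118.6 ] act [556.73 -73.49 119.35] F [-2.  -0.3 -8.4] lat [-2.3 -0.4]
32.88 set [555.47 -73.61 118.1 ] act [556.65 -73.51 119.08] F [-1.2 -0.4 -1.2] lat [-1.7 -0.4]
33.17 set [555.14 -73.69 118.02] act [556.49 -73.53 118.91] F [0.5 0.1 3. ] lat [ 0.2 -0.1]
33.47 set [555.18 -73.71 118.23] act [556.4  -73.54 118.87] F [2.1 0.2 4.5] lat [2.1 0.1]
33.76 set [555.59 -73.69 118.54] act [556.38 -73.52 118.88] F [3.6 0.6 4.4] lat [3.4 0.5]
34.05 set [556.28 -73.6  118.84] act [556.39 -73.53 118.89] F [2.9 0.2 3.9] lat [2.8 0.4]
34.34 set [556.85 -73.53 119.12] act [556.41 -73.54 118.89] F [1.5 0.8 3. ] lat [1.5 0.6]
34.63 set [557.15 -73.4  119.32] act [556.44 -73.54 118.95] F [ 0.3 -0.1  1.3] lat [ 0.3 -0. ]
open t35.13 [ 0.5571 -0.0734  0.1193] F [-0.22  0.14  0.81] M [-0.07 -0.12 -0.08] gap0.501
up t36.49 [ 0.5569 -0.0734  0.1996] F [-0.03  0.19 -1.08] M [-0.04 -0.1  -0.02] gap0.502
```

View pics/sc7z.png

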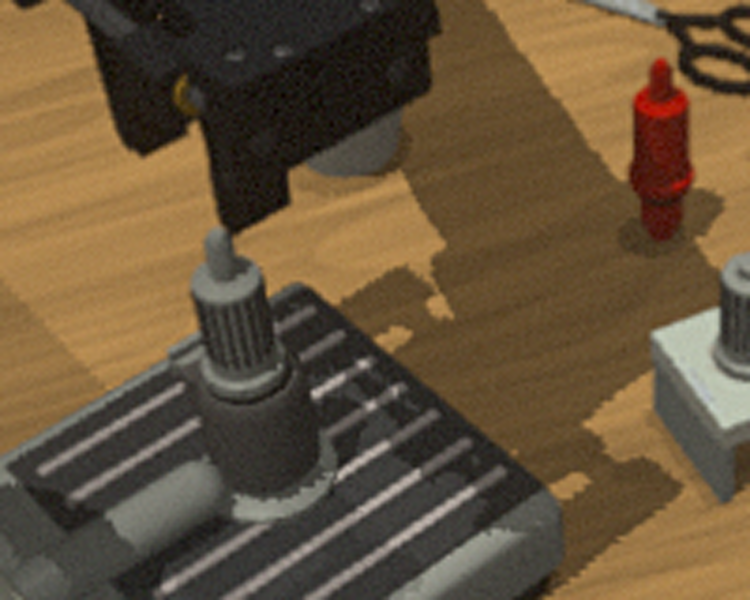

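View pics/wc7.png

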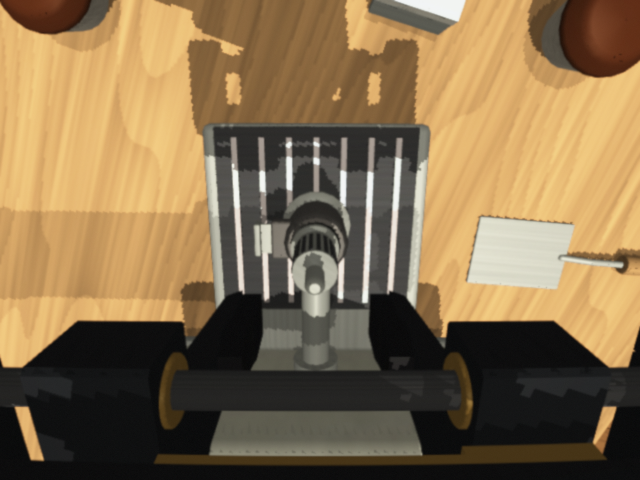

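The needle tube stands upright in the coupler, the latch pad is at rest, and the gripper is clear above it. Handing in.

```bash
python3 - <<'E'
from h import *
P=robot.sense()['position'];robot.move_straight((P[0],P[1],.25),max_speed=.15);robot.wait(.2);st()
print(robot.finish_job())
E
```

```text
t37.33 [ 0.5563 -0.0734  0.2488] F [-0.7  -0.13  0.1 ] M [-0.02 -0.14 -0.02] gap0.499
the job is handed in; nothing more can be done
None
```

The needle tube is fitted and locked in the coupler. I handed the job in at 37 s, with the gripper open and clear above it.

- **Insertion:** I drew the tube from the middle hole of the rack and pushed it down, giving way to side forces. It came to a hard stop at TCP z 0.117, and the highest push I logged was about 18 N.
- **Latch:** In the wrist picture the latch pad was back within about 1 mm of its rest position. When I eased off, the springs lifted the tube about 1.8 mm.
- **Pull test:** Still gripped, the tube held a pull of 15 N. That rose to about 23 N while I held position, which was more than intended.
- **After release:** The pictures show the tube standing upright in the coupler. The other two tubes were not touched; the stub tube still shows in its place, but I did not check the blunt one again.

Two readings did not match what I expected. The valve spring's peak felt like only about 4 N, not 6 to 10 N. The stop lay about 2 mm higher than the rim height from the cameras (0.1045 m), which is still within the stated range. The hard stop, the spring lift, the latch position and the pull test all point to a locked tube.

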